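# Clamp a bag former with the turnbuckle

### The job

Lift the oblong wooden bag former into the moulding clamp: set it down gently on the bed between the two cork-faced pads, square and against the two brass stops, and let go. Then wind the clamp's turnbuckle, pushing its red-balled spokes over away from the robot, so that both jaws draw in and grip the former firmly; judge it by the feel, do not over-tighten, and leave it clamped. Do not disturb the other things on the bench.

Things in the scene. Friction and masses are not known exactly. Their poses are not given: they have to be found in the camera images.
- former_mid (a point): centre of the oblong bag former, a loose solid beech block with two dark bands, 54 mm (its x) by 140 mm (its y) by 60 mm high, about 0.25 to 0.45 kg, standing on the bench; the point is 30 mm above its underside. Grip it across its 54 mm. It may be set either way round
- seat (a point): where the former's centre belongs in the clamp: 30 mm above the clamp's bed, whose top is 40 mm above the bench and measures 75 mm (x) by 110 mm (y). x points across the clamp, away from the robot, to the stops and the turnbuckle; y left, along the jaws' travel; z up. When the former touches both stops its centre is here in x
- stops: two upright brass posts fixed behind the seat, 16 mm across, rising 30 mm above the bed, 84 mm apart (42 mm either side of this point along y); same axes as the seat. Their near sides, which the former's far face shall touch, are 27 mm beyond the seat in x. A finger on the former's far face fits between them. The point is midway between their feet, 18 mm above the bench
- jaw_l: left jaw of the clamp, a wooden cheek 26 mm thick that slides on rods; it carries the left pad. It rises 90 mm above the bench beside the seat and 121 mm at the turnbuckle's end. Axes as the seat. The point lies at bench height in the middle of its thickness. The right jaw is its mirror image
- pad_l: left pad, a cork-faced plate 54 mm long (x) and 38 mm high, on stiff rubber buffers (about 90 N per mm) on the left jaw; the point is the middle of its cork face, which looks along the seat's -y. At the start each pad leaves 4 to 7 mm of room at its end of a former that stands in the middle
- pad_r: right pad, the same on the right jaw; the point is the middle of its cork face, which looks along the seat's +y
- hub (a point): centre of the turnbuckle's body, a steel tube 84 mm long and 32 mm thick (42 mm at mid-length), its axis along the seat's y, 140 mm beyond the seat in x, 90 mm above the bench. Four 8.4 mm spokes stand square to the axis 90 degrees apart, each ending in a red ball. Right- and left-hand threads draw each jaw in 8 mm a turn. It turns with the body; its z points along spoke 0, its x along spoke 1
- ball0 (a point): centre of the red ball of spoke 0, 18 mm across, 57 mm from the axis. To tighten, push the uppermost spoke over from the robot's side, away from the robot (the top goes along the seat's +x), then the next one that has come up behind it, and so on; about 1 turn in all. The body stays where it is left
- ball1 (a point): centre of the red ball of spoke 1, 90 degrees ahead of spoke 0 in the tightening direction. The feel: turned freely the body drags with 0.35 N m (6 N at a ball, pushed square to its spoke); once both pads bear on the former the torque rises by about 1.2 N m a turn. The former is firmly held from 0.46 N m (8 N at a ball); best is 0.54 N m (9.5 N); above 0.66 N m (11.5 N) it is over-tightened
- ball2 (a point): centre of the red ball of spoke 2, opposite spoke 0
- ball3 (a point): centre of the red ball of spoke 3, 90 degrees behind spoke 0
- round_former: dark round wooden former, 72 mm across, 64 mm high, loose, to be left alone; the point is the middle of its underside
- hammer: hammer with a pale handle, 260 mm long, loose, to be left alone; the point is the middle of its underside as it lies
- mallet: rawhide mallet lying on the bench, head 56 mm by 75 mm, handle 170 mm, loose, to be left alone; the point is on the bench under the middle of its head
- awl: awl with a wooden handle, 150 mm long, loose, to be left alone; the point is the middle of its underside as it lies
- glue_jar: jar, 68 mm across, 85 mm high, loose, to be left alone; the point is the middle of its underside
- wax_tin: flat brass-coloured tin, 72 mm across, 35 mm high, loose, to be left alone; the point is the middle of its underside
- thread: reel of tan thread, 48 mm across, 57 mm high, loose, to be left alone; the point is the middle of its underside
- punch: steel hole punch standing on end, 110 mm high, loose, to be left alone; the point is the middle of its underside
Not all that is in view belongs to the job. Leave any green look-alike of the part that bears former_mid alone.

How it is judged:
On the way, in this order (a step that is already met when the one before it is completed fails the run):
1. the former stands on the bed against the stops, let go (x of former_mid in the frame of seat between -0.005 and 0.005 m and y of former_mid in the frame of seat between -0.01 and 0.01 m and z of former_mid in the frame of seat between -0.004 and 0.004 m and angle between former_mid's own z axis and vertical below 0.06 rad and angle between the x axis of former_mid and the x axis of seat, either way round below 0.06 rad and contact force between the fingers and former below 0.3 N and linear speed of former below 0.02 m/s), for 0.2 s.
2. both pads grip the former firmly (contact force between each of pad_l, pad_r and former above 40 N), for 0.2 s.
At the end, for the whole second after the job is handed in: the former stands upright on the bed (within 4 mm in height, 0.06 rad), its centre within 5 mm of the seat towards the stops and within 10 mm along the jaws, square to within 0.06 rad, both pads pressing it with 40 to 130 N, and all at rest (all of step 2 and x of former_mid in the frame of seat between -0.005 and 0.005 m and y of former_mid in the frame of seat between -0.01 and 0.01 m and z of former_mid in the frame of seat between -0.004 and 0.004 m and angle between former_mid's own z axis and vertical below 0.06 rad and angle between the x axis of former_mid and the x axis of seat, either way round below 0.06 rad and contact force between each of pad_l, pad_r and former below 130 N and linear speed of former below 0.01 m/s and angular speed of turnbuckle below 0.1 rad/s); the robot touches nothing.
It fails at once if the former is crushed by over-tightening (a pad presses it with over 130 N) (contact force between any of pad_l, pad_r and former above 130 N).
It fails at once if the former is dropped or thrown onto the bed (over 0.35 m/s within 25 mm above it) (horizontal distance between former_mid and seat below 0.05 m and z of former_mid in the frame of seat below 0.025 m and linear speed of former above 0.35 m/s).
It fails at once if another thing on the bench is moved by more than 30 mm (distance of any of round_former, hammer, mallet, awl, glue_jar, wax_tin, thread, punch from where it was at the start of the episode above 0.03 m).
It also fails if it takes over 72 s, if anything falls off the work surface, if the arm or the gripper's body presses on something with over 40 N, if the wrist force passes 120 N, or if a joint passes its speed limit or range.

### The arm

A 7-joint arm with a two-finger parallel gripper is mounted at the origin on the work surface. World frame = base frame: x ahead of the robot, y to its left, z up, the work surface at z = 0. Lengths are in m, angles in rad, forces in N, time in s.
With the tool pointing down it reaches from about 0.425 to 0.875 m from the base axis. Payload 4.7 kg.
Tool frame: the origin (TCP) lies at the very end of the fingers, on their centre line; the grasp point (between the pads) lies 19 mm behind it (grip_point_offset is the distance from the TCP to the grasp point, in m); x points along the fingers, z is the direction in which the jaws open and shut, and the axes are right-handed (so a half turn about x gives the same grasp; the last joint's range is limited). The gripper opens to 87 mm and grips with 3 to 60 N. Pads are 19 mm wide; open, the fingers measure 117 mm over their backs; the gripper's body (75 mm by 190 mm) begins 51 mm behind the grasp point.
Start: joints at [-1.256, 0.321, -0.07, 1.45, 0.023, 1.371, -0.057], TCP at [0.193, 0.621, 0.223] pointing down, gripper open.
Joint ranges: [-2.86, 2.86], [-0.3, 2.09], [-1.38, 1.24], [0.06, 2.45], [-1.56, 4.7], [0.09, 2.05], [-2.69, 2.69]. Speed limits (rad/s): [2.57, 2.57, 3.14, 3.14, 3.14, 3.14, 3.14].

### API

Orientations are given as a rotation vector (axis times angle).
In Python, from bench import get_state, get_image, calibration, close_job, grip_point_offset gives the robot as it stands.
- The arm moves only by the tool play_rows, never from a script. Its argument "targets" is a list of rows, each an object with "claw": the closure, from 0 (fully open) to 1 (shut); "linear": the shift along the tool's x, y, z as a fraction of full scale, a list of three; "rotation": the turn, a rotation vector about the tool's x, y, z as a fraction of full scale, a list of three. In form: [{"claw": claw, "linear": [x, y, z], "rotation": [wx, wy, wz]}, ...]. A call has 1 to 10 rows; each row shifts and turns the pose as measured when the row begins, along the tool's axes as they then stand; what a row does not reach is not made up. Full scale, the value 1, is 2.5 cm for a shift and 90 degrees for a turn. A row lasts 1/12 s, in which the tool goes at most 41.7 mm and 7.16 degrees, less where a joint would pass 70% of its speed; a pose out of reach is approached as far as the arm can. A call with a number of a shift or a turn outside -1 to 1 is refused whole. A call with a gripper value outside its range is refused whole. The fingers move at their own pace and stop on an object; "newtons" is the grip in N (left out, the last holds). Time passes only in rows, so rows that do not move let the fingers close. It gives the time, the measured TCP pose, the force and the opening at its end, in the units of the state.
- get_state(): the state, without advancing time (a new reading comes with each control period).
- get_image(name): name is "scene" or "top"; returns the picture (384x512x3 uint8, blue, green, red); there is no depth.
- calibration(name): a dict with "fx", "fy", "cx", "cy" (pixels), "dist_coeffs" ([k1, k2, p1, p2, k3] as OpenCV has them; the pictures are not rectified), "rvec" (rotation vector, rad) and "tvec" (3), from world to camera coordinates, as OpenCV has them. Camera axes: x right, y down, z forward; pixel columns grow to the right and rows downward; lengths in m; the calibration is good to about 2 mm. A picture is of the moment at which its call begins. calibration takes no time and is no camera call.
- close_job(): hands the job in, once; it reports no verdict.
The state is a dict: "time": time; "joint_positions": joint angles; "qd": joint speeds; "joint_torque": joint torques, N m; "position": TCP position; "tool_rot": TCP orientation; "ft_force": force on the tool from outside, world axes, zero at the start; "torque": the same for the moment, N m; "grip_width": opening from 0.0 (shut) to 1.0 (fully open).
Only numpy, scipy, OpenCV 4.12 (cv2) and the standard library are available. Lean on these libraries where they do the work, as an engineer would, in place of code of your own. Each camera call takes 0.05 s, during which the arm holds its last target. There are 200 camera calls.

## Working session

There is one attempt and no reset: what is moved stays moved. The work goes in short steps, Python scripts to look and compute and a tool call to move; the robot and the scene stay as the last step left them, time stands still between calls to the robot, and variables do not carry over. Pictures are saved under pics/ and viewed, about 8 in all and at most 12, crops included, and the job is handed in when it is done.

Besides the shell and the picture viewer there is one more tool, called after ">>>" in YAML: its name, and indented under it one key for each argument. play_rows: Moves the arm, as the interface text tells. Shift numbers are shares of 2.5 cm and turn numbers shares of 90 degrees, none past 1 either way. Its arguments: {"type":"object","properties":{"targets":{"type":"array"},"newtons":{"type":"number"}},"required":["targets"]}

```bash
mkdir -p pics; ls; python3 - <<'E'
from bench import *
import cv2
print(get_state()); print(grip_point_offset)
for n in("scene","top"):
    cv2.imwrite(f"pics/{n}0.png",get_image(n)); print(n,calibration(n))
E
```

```text
pics
{'time': 0.0, 'joint_positions': array([-1.25591462,  0.32184717, -0.07004719,  1.45165821,  0.02258184,
        1.37082331, -0.05692963]), 'qd': array([-0.00039939,  0.00064558,  0.0001614 , -0.00031118,  0.00092342,
       -0.00274473,  0.00014137]), 'joint_torque': array([ 2.94457623e-04, -4.91282487e+01, -4.03881753e-01, -3.12533391e+01,
       -6.40847068e-02,  4.36048291e-02,  1.55431999e-04]), 'position': array([0.19247279, 0.62026629, 0.22145396]), 'tool_rot': array([-0.98604045,  1.33817628,  0.98399771]), 'ft_force': array([ 0.73883368, -0.16410139, -0.59896145]), 'torque': array([-0.01920745,  0.0427011 , -0.00660626]), 'grip_width': 0.9988499637354279}
0.0187
scene {'fx': 404.1407942131065, 'fy': 404.1407942131065, 'cx': 253.04633443512944, 'cy': 193.93266442728418, 'dist_coeffs': array([0.00197486, 0.        , 0.        , 0.        , 0.        ]), 'rvec': array([ 1.79791527,  2.04852192, -0.57022528]), 'tvec': array([ 0.05842319, -0.37531421,  1.50704245])}
top {'fx': 421.64020572062884, 'fy': 421.64020572062884, 'cx': 256.2488511720974, 'cy': 192.22965359100544, 'dist_coeffs': array([-0.13905192,  0.        ,  0.        ,  0.        ,  0.        ]), 'rvec': array([ 2.18684118, -2.2201912 ,  0.06248257]), 'tvec': array([0.00393092, 0.52149193, 1.6232782 ])}
```

View pics/scene0.png

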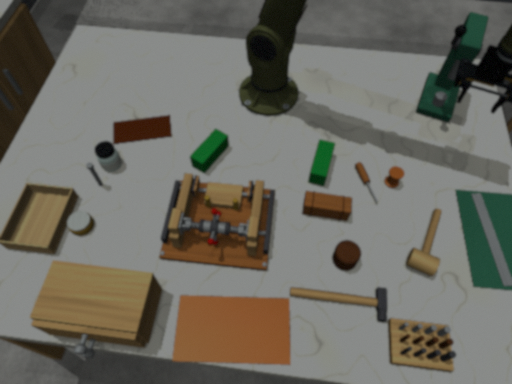

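View pics/top0.png

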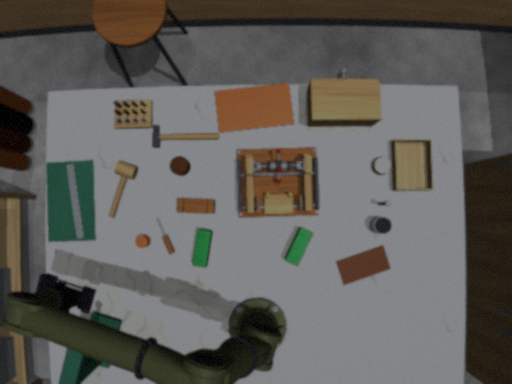

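Scene: the brown banded former is at scene (327,205) and top (196,205). The clamp is at top (278,182), and the green blocks are decoys. I'll enlarge these areas to measure them.

```bash
cat > h.py <<'E'
import numpy as np,cv2
from bench import *
from scipy.spatial.transform import Rotation as R
def cam(n):
    c=calibration(n);K=np.array([[c['fx'],0,c['cx']],[0,c['fy'],c['cy']],[0,0,1]]);return K,c['dist_coeffs'],c['rvec'],c['tvec']
def px2w(n,uv,z):
    K,d,r,t=cam(n);p=cv2.undistortPoints(np.array(uv,float).reshape(-1,1,2),K,d).reshape(-1,2)
    M=cv2.Rodrigues(r)[0];o=-M.T@t;D=np.c_[p,np.ones(len(p))]@M
    return o+D*((z-o[2])/D[:,2])[:,None]
def w2px(n,P):
    K,d,r,t=cam(n);return cv2.projectPoints(np.array(P,float).reshape(-1,3),r,t,K,d)[0].reshape(-1,2)
def crop(img,x0,y0,w,h,s): return cv2.resize(img[y0:y0+h,x0:x0+w],None,fx=s,fy=s,interpolation=cv2.INTER_CUBIC)
def st():
    s=get_state();m=R.from_rotvec(s['tool_rot']).as_matrix()
    print('t',round(s['time'],2),'p',s['position'].round(4),'F',s['ft_force'].round(1),'g',round(s['grip_width'],3));print(m.round(3));return s,m
E
python3 - <<'E'
from h import *
a=cv2.imread('pics/top0.png');b=cv2.imread('pics/scene0.png')
A=crop(a,170,140,160,84,5);B=crop(b,155,165,200,104,4)
A=cv2.resize(A,(800,420))
cv2.imwrite('pics/c1.png',A);cv2.imwrite('pics/c2.png',B)
E
```

```text
(no output)
```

View pics/c1.png

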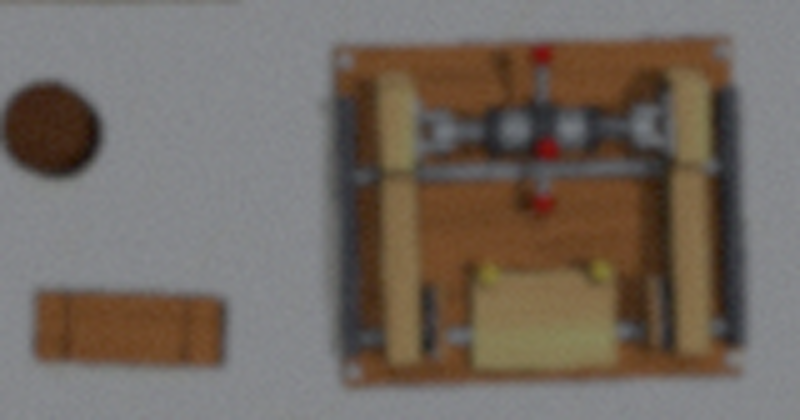

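View pics/c2.png

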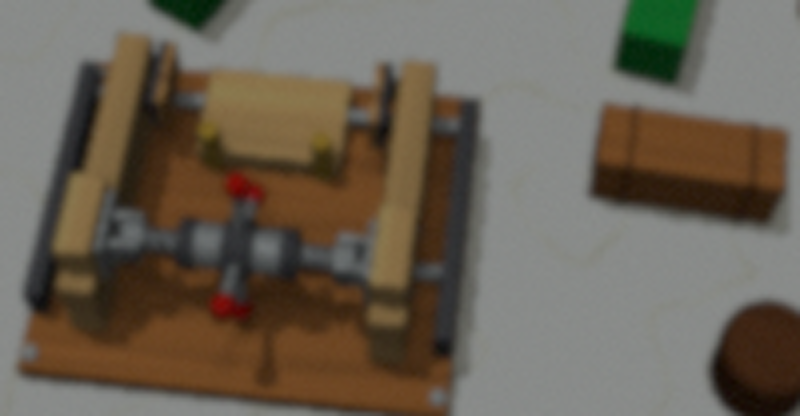

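Crop c1 (5x top): former top corners are about (37,292), (222,300), (222,363), (37,360). Stop tops are at (489,272) and (601,270), and balls at (542,55), (547,148), (542,205). Crop c2 (4x scene): stop tops at (208,130) and (321,143), and former top corners at (606,104), (786,128), (776,187), (597,165).

```bash
python3 - <<'E'
from h import *
from scipy.optimize import least_squares
T=lambda P:(np.array(P,float)+.5)/5-.5+[170,140]
S=lambda P:(np.array(P,float)+.5)/4-.5+[155,165]
for n in('top','scene'):
    K,d,r,t=cam(n);print(n,'cam at',(-cv2.Rodrigues(r)[0].T@t).round(3))
ft=px2w('top',T([(37,292),(222,300),(222,363),(37,360)]),.06);fs=px2w('scene',S([(606,104),(786,128),(776,187),(597,165)]),.06)
for f in(ft,fs):
    print(f.round(4).tolist(),f.mean(0).round(4))
    print(np.linalg.norm(f-np.roll(f,1,0),axis=1).round(4))
s1=px2w('top',T([(489,272),(601,270)]),.07);s2=px2w('scene',S([(321,143),(208,130)]),.07)
for s in(s1,s2):
    d=s[0]-s[1];yaw=np.arctan2(-d[0],d[1]);print('stops',s.round(4).tolist(),np.linalg.norm(d),'yaw',np.degrees(yaw),'seat',(s.mean(0)-.035*np.array([np.cos(yaw),np.sin(yaw),0])).round(4))
# joint clamp fit
tb=T([(542,55),(547,148),(542,205)])
def model(p):
    x,y,w,th=p;c,s=np.cos(w),np.sin(w);g=lambda a,b,z:[x+c*a-s*b,y+s*a+c*b,z]
    st=[g(.035,.042,.07),g(.035,-.042,.07)]
    b=[g(.14+.057*np.sin(th+k*np.pi/2),0,.09+.057*np.cos(th+k*np.pi/2)) for k in(1,0,-1)]
    return st,b
def res(p):
    st,b=model(p);return np.r_[(w2px('top',st)-T([(489,272),(601,270)])).ravel(),(w2px('scene',st)-S([(321,143),(208,130)])).ravel(),(w2px('top',b)-tb).ravel()]
for th0 in(-.5,0,.5):
    o=least_squares(res,[*s1.mean(0)[:2]-[.035,0],0,th0],x_scale=[.01,.01,.1,.1]);print(o.x.round(4),'deg',np.degrees(o.x[2:]),o.cost);print(o.fun.round(1))
st,b=model(o.x);print('balls scene crop',((w2px('scene',b)-[155,165])*4).round(0).tolist())
st_,m=__import__('h').st()
E
```

```text
top cam at [0.447 0.014 1.645]
scene cam at [1.099 0.084 1.095]
[[0.502, 0.2959, 0.06], [0.4939, 0.156, 0.06], [0.4465, 0.1565, 0.06], [0.4507, 0.2963, 0.06]] [0.4733 0.2262 0.06  ]
[0.0513 0.1402 0.0474 0.1399]
[[0.4462, 0.1604, 0.06], [0.4497, 0.2947, 0.06], [0.5012, 0.2877, 0.06], [0.4997, 0.1571, 0.06]] [0.4742 0.225  0.06  ]
[0.0537 0.1344 0.0519 0.1307]
stops [[0.5116, -0.0449, 0.07], [0.5118, -0.1289, 0.07]] 0.08399324042117577 yaw 0.16380007366986124 seat [ 0.4767 -0.087   0.07  ]
stops [[0.5133, -0.0458, 0.07], [0.5132, -0.1301, 0.07]] 0.0843279327928234 yaw -0.09047427338785946 seat [ 0.4783 -0.0879  0.07  ]
[ 0.4768 -0.0878  0.0148 -0.3548] deg [  0.84530416 -20.32747005] 0.6179739375532962
[ 0.1  0.1  0.1 -0.2  0.3 -0.6  0.3 -0.2 -0.  -0.4  0.2 -0.1  0.3 -0.6]
[ 0.4768 -0.0878  0.0148 -0.3548] deg [  0.84530417 -20.327471  ] 0.617973937553349
[ 0.1  0.1  0.1 -0.2  0.3 -0.6  0.3 -0.2 -0.  -0.4  0.2 -0.1  0.3 -0.6]
[ 0.4768 -0.0878  0.0148 -0.3548] deg [  0.84530415 -20.3274701 ] 0.6179739375532973
[ 0.1  0.1  0.1 -0.2  0.3 -0.6  0.3 -0.2 -0.  -0.4  0.2 -0.1  0.3 -0.6]
balls scene crop [[223.0, 307.0], [237.0, 186.0], [253.0, 194.0]]
t 0.1 p [0.1925 0.6203 0.2216] F [-0.4 -0.7 -0.4] g 0.998
[[-0.    -0.955  0.296]
 [-0.002  0.296  0.955]
 [-1.    -0.    -0.002]]
```

Seat is at about (0.477, -0.0875), yaw about 0.5°. The former is at (0.474, 0.2257), yaw about -1.8°. The uppermost spoke leans about 20° towards the robot. First move: turn the tool so its z axis points along world +x.

>>> play_rows:
  targets:
    - {"claw": 0,"linear": [0,0,0],"rotation": [0.0796,0,0]}
    - {"claw": 0,"linear": [0,0,0],"rotation": [0.0796,0,0]}
    - {"claw": 0,"linear": [0,0,0],"rotation": [0.0796,0,0]}
    - {"claw": 0,"linear": [0,0,0],"rotation": [0.0796,0,0]}
    - {"claw": 0,"linear": [0,0,0],"rotation": [0.0796,0,0]}
    - {"claw": 0,"linear": [0,0,0],"rotation": [0.0796,0,0]}
    - {"claw": 0,"linear": [0,0,0],"rotation": [0.0796,0,0]}
    - {"claw": 0,"linear": [0,0,0],"rotation": [0.0796,0,0]}
    - {"claw": 0,"linear": [0,0,0],"rotation": [0.0796,0,0]}
    - {"claw": 0,"linear": [0,0,0],"rotation": [0.0796,0,0]}

```text
time: 0.93
position: [0.1915, 0.6168, 0.2145]
tool_rot: [-0.021, 1.575, 0.001]
ft_force: [0.0, 0.8, -0.4]
grip_width: 1.005
```

```bash
python3 -c "
from h import *
st()"
```

```text
t 0.93 p [0.1915 0.6168 0.2145] F [ 0.   0.8 -0.4] g 1.005
[[-0.004 -0.014  1.   ]
 [-0.013  1.     0.014]
 [-1.    -0.013 -0.004]]
```

>>> play_rows:
  targets:
    - {"claw": 0,"linear": [-0.03,-0.97,0.7],"rotation": [0.029,0,0]}
    - {"claw": 0,"linear": [-0.03,-0.97,0.7],"rotation": [0,0,0]}
    - {"claw": 0,"linear": [-0.03,-0.97,0.7],"rotation": [0,0,0]}
    - {"claw": 0,"linear": [-0.03,-0.97,0.7],"rotation": [0,0,0]}
    - {"claw": 0,"linear": [-0.03,-0.97,0.7],"rotation": [0,0,0]}
    - {"claw": 0,"linear": [-0.03,-0.97,0.7],"rotation": [0,0,0]}
    - {"claw": 0,"linear": [-0.03,-0.97,0.7],"rotation": [0,0,0]}
    - {"claw": 0,"linear": [-0.03,-0.97,0.7],"rotation": [0,0,0]}
    - {"claw": 0,"linear": [-0.03,-0.97,0.7],"rotation": [0,0,0]}
    - {"claw": 0,"linear": [-0.03,-0.97,0.7],"rotation": [0,0,0]}

```text
time: 1.77
position: [0.3562, 0.3625, 0.2173]
tool_rot: [0.002, 1.583, -0.035]
ft_force: [0.1, 0.1, -0.6]
grip_width: 1.002
```

```bash
python3 -c "
from h import *
st()"
```

```text
t 1.77 p [0.3562 0.3625 0.2173] F [ 0.1  0.1 -0.6] g 1.002
[[-0.012  0.023  1.   ]
 [-0.021  1.    -0.023]
 [-1.    -0.021 -0.012]]
```

>>> play_rows:
  targets:
    - {"claw": 0,"linear": [-0.03,-0.91,0.78],"rotation": [0,-0.007,0.013]}
    - {"claw": 0,"linear": [-0.03,-0.91,0.78],"rotation": [0,0,0]}
    - {"claw": 0,"linear": [-0.03,-0.91,0.78],"rotation": [0,0,0]}
    - {"claw": 0,"linear": [-0.03,-0.91,0.78],"rotation": [0,0,0]}
    - {"claw": 0,"linear": [-0.03,-0.91,0.78],"rotation": [0,0,0]}
    - {"claw": 0,"linear": [-0.03,-0.6,0.5],"rotation": [0,0,0]}
    - {"claw": 0,"linear": [0,0,0],"rotation": [0,0,0]}

```text
time: 2.35
position: [0.4695, 0.2152, 0.2206]
tool_rot: [0.024, 1.572, -0.028]
ft_force: [0.2, -0.2, -0.2]
grip_width: 1.001
```

```bash
python3 -c "
from h import *
st()"
```

```text
t 2.35 p [0.4695 0.2152 0.2206] F [ 0.2 -0.2 -0.2] g 1.001
[[-0.001  0.033  0.999]
 [-0.003  0.999 -0.033]
 [-1.    -0.003 -0.001]]
```

>>> play_rows:
  targets:
    - {"claw": 0,"linear": [0.9,0.2,0.1],"rotation": [0,0,0]}
    - {"claw": 0,"linear": [0.9,0.2,0.1],"rotation": [0,0,0]}
    - {"claw": 0,"linear": [0.9,0,0],"rotation": [0,0,0]}
    - {"claw": 0,"linear": [0.9,0,0],"rotation": [0,0,0]}
    - {"claw": 0,"linear": [0.9,0,0],"rotation": [0,0,0]}
    - {"claw": 0,"linear": [0,0,0],"rotation": [0,0,0]}

```text
time: 2.85
position: [0.4744, 0.2268, 0.1044]
tool_rot: [0.029, 1.571, -0.028]
ft_force: [-0.3, -0.1, -0.3]
grip_width: 0.997
```

```bash
python3 - <<'E'
from h import *
st()
b=get_image('scene');a=get_image('top')
B=crop(b,290,90,100,150,4);A=crop(a,150,150,100,150,4)
cv2.imwrite('pics/g1.png',np.hstack([A,B]))
E
```

```text
t 2.85 p [0.4744 0.2268 0.1044] F [-0.3 -0.1 -0.3] g 0.997
[[-0.     0.036  0.999]
 [ 0.001  0.999 -0.036]
 [-1.     0.001 -0.   ]]
```

View pics/g1.png

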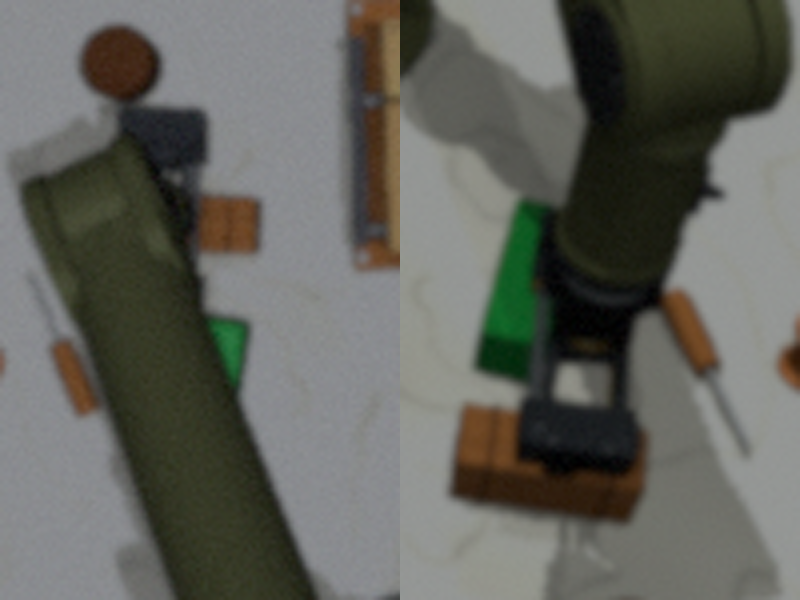

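The gripper is over the former, across its 54 mm width, with room on both sides. I'll go down and close.

>>> play_rows:
  targets:
    - {"claw": 0,"linear": [0.9,0,0],"rotation": [0,0,0]}
    - {"claw": 0,"linear": [0.9,0,0],"rotation": [0,0,0]}
    - {"claw": 0,"linear": [0.9,0,0],"rotation": [0,0,0]}
    - {"claw": 0,"linear": [0.4,0,0],"rotation": [0,0,0]}
    - {"claw": 0,"linear": [0,0,0],"rotation": [0,0,0]}

```text
time: 3.37
position: [0.4841, 0.2351, 0.0388]
tool_rot: [0.039, 1.552, -0.013]
ft_force: [-1.2, 0.0, 0.4]
grip_width: 1.001
```

>>> play_rows:
  newtons: 25
  targets:
    - {"claw": 1,"linear": [0,0,0],"rotation": [0,0,0]}
    - {"claw": 1,"linear": [0,0,0],"rotation": [0,0,0]}
    - {"claw": 1,"linear": [0,0,0],"rotation": [0,0,0]}
    - {"claw": 1,"linear": [0,0,0],"rotation": [0,0,0]}
    - {"claw": 1,"linear": [0,0,0],"rotation": [0,0,0]}
    - {"claw": 1,"linear": [0,0,0],"rotation": [0,0,0]}

```text
time: 3.87
position: [0.4858, 0.2378, 0.0451]
tool_rot: [0.042, 1.549, -0.009]
ft_force: [0.7, 0.5, -2.7]
grip_width: 0.628
```

```bash
python3 -c "
from h import *
s,m=st();print(s['joint_positions'].round(3),s['qd'].round(3),s['joint_torque'].round(1))"
```

```text
t 3.87 p [0.4858 0.2378 0.0451] F [ 0.7  0.5 -2.7] g 0.628
[[ 0.022  0.032  0.999]
 [ 0.021  0.999 -0.033]
 [-1.     0.022  0.021]]
[-0.893  0.243  0.44   1.958 -0.139  0.939 -0.418] [-0.001 -0.007 -0.    -0.004 -0.001 -0.004  0.   ] [  0.4 -36.8   3.7 -27.4   0.   -0.5   0. ]
```

The arm drifted about 10 mm while descending, so the grip is shallow. I'll open, correct the position slowly and grip again.

>>> play_rows:
  targets:
    - {"claw": 0,"linear": [0,0,0],"rotation": [0,0,0]}
    - {"claw": 0,"linear": [0,0,0],"rotation": [0,0,0]}
    - {"claw": 0,"linear": [0,0,0],"rotation": [0,0,0]}
    - {"claw": 0,"linear": [0,0,0],"rotation": [0,0,0]}

```text
time: 4.2
position: [0.4873, 0.2382, 0.0463]
tool_rot: [0.044, 1.545, -0.007]
ft_force: [0.3, -0.9, 0.4]
grip_width: 0.85
```

>>> play_rows:
  targets:
    - {"claw": 0,"linear": [0.2,-0.2,0],"rotation": [0,0,0]}
    - {"claw": 0,"linear": [0.2,-0.2,0],"rotation": [0,0,0]}
    - {"claw": 0,"linear": [0.2,-0.1,0],"rotation": [0,0,0]}

```text
time: 4.45
position: [0.489, 0.2262, 0.0313]
tool_rot: [0.044, 1.542, -0.005]
ft_force: [-0.3, -0.5, -0.2]
grip_width: 0.988
```

```bash
python3 -c "
from h import *
s,m=st();print(s['joint_positions'].round(3),s['qd'].round(3),s['joint_torque'].round(1))"
```

```text
t 4.45 p [0.489  0.2262 0.0313] F [-0.3 -0.5 -0.2] g 0.988
[[ 0.029  0.031  0.999]
 [ 0.025  0.999 -0.032]
 [-0.999  0.025  0.028]]
[-0.875  0.253  0.444  1.979 -0.15   0.901 -0.385] [ 0.059  0.077 -0.003  0.075 -0.058 -0.142  0.098] [ -0.6 -37.    3.1 -26.1  -0.1  -0.   -0.1]
```

>>> play_rows:
  targets:
    - {"claw": 0,"linear": [0.15,0,-0.05],"rotation": [0,0.012,-0.01]}
    - {"claw": 0,"linear": [0.15,0,-0.05],"rotation": [0,0.012,-0.01]}
    - {"claw": 0,"linear": [0.05,0,0],"rotation": [0,0.01,-0.01]}
    - {"claw": 0,"linear": [0,0,0],"rotation": [0,0,0]}

```text
time: 4.78
position: [0.4853, 0.224, 0.0195]
tool_rot: [0.005, 1.604, -0.049]
ft_force: [0.3, 0.2, 0.5]
grip_width: 1.001
```

```bash
python3 -c "
from h import *
s,m=st();print(s['joint_positions'].round(3),s['qd'].round(3),s['joint_torque'].round(1))"
```

```text
t 4.78 p [0.4853 0.224  0.0195] F [0.3 0.2 0.5] g 1.001
[[-0.034  0.034  0.999]
 [-0.027  0.999 -0.035]
 [-0.999 -0.029 -0.033]]
[-0.872  0.321  0.441  1.927 -0.152  0.971 -0.394] [ 0.002  0.011  0.001  0.007 -0.001  0.003  0.003] [  0.5 -39.3   4.7 -24.5   0.1   0.4  -0. ]
```

>>> play_rows:
  targets:
    - {"claw": 0,"linear": [0,0,0],"rotation": [0,-0.021,0.017]}
    - {"claw": 0,"linear": [0,0,0],"rotation": [0,0,0]}

```text
time: 4.95
position: [0.486, 0.2247, 0.0186]
tool_rot: [0.023, 1.571, -0.028]
ft_force: [0.7, -1.0, 0.1]
grip_width: 0.997
```

```bash
python3 -c "
from h import *
s,m=st()"
```

```text
t 4.95 p [0.486  0.2247 0.0186] F [ 0.7 -1.   0.1] g 0.997
[[-0.     0.033  0.999]
 [-0.003  0.999 -0.033]
 [-1.    -0.003 -0.   ]]
```

>>> play_rows:
  newtons: 25
  targets:
    - {"claw": 1,"linear": [0,0,0],"rotation": [0,0,0]}
    - {"claw": 1,"linear": [0,0,0],"rotation": [0,0,0]}
    - {"claw": 1,"linear": [0,0,0],"rotation": [0,0,0]}
    - {"claw": 1,"linear": [0,0,0],"rotation": [0,0,0]}
    - {"claw": 1,"linear": [0,0,0],"rotation": [0,0,0]}
    - {"claw": 1,"linear": [0,0,0],"rotation": [0,0,0]}

```text
time: 5.45
position: [0.4861, 0.2261, 0.0191]
tool_rot: [0.021, 1.573, -0.028]
ft_force: [-2.0, 0.2, 1.9]
grip_width: 0.628
```

```bash
python3 -c "
from h import *
s,m=st()"
```

```text
t 5.45 p [0.4861 0.2261 0.0191] F [-2.   0.2  1.9] g 0.628
[[-0.003  0.031  1.   ]
 [-0.005  0.999 -0.031]
 [-1.    -0.005 -0.003]]
```

>>> play_rows:
  newtons: 30
  targets:
    - {"claw": 1,"linear": [-0.4,0,0],"rotation": [0,0,0]}
    - {"claw": 1,"linear": [-0.8,0,0],"rotation": [0,0,0]}
    - {"claw": 1,"linear": [-0.9,0,0],"rotation": [0,0,0]}
    - {"claw": 1,"linear": [-0.9,0,0],"rotation": [0,0,0]}
    - {"claw": 1,"linear": [-0.9,0,0],"rotation": [0,0,0]}
    - {"claw": 1,"linear": [-0.9,0,0],"rotation": [0,0,0]}
    - {"claw": 1,"linear": [-0.9,0,0],"rotation": [0,0,0]}
    - {"claw": 1,"linear": [0,0,0],"rotation": [0,0,0]}

```text
time: 6.12
position: [0.4823, 0.2233, 0.1654]
tool_rot: [0.015, 1.583, -0.037]
ft_force: [1.3, 0.4, -2.1]
grip_width: 0.622
```

```bash
python3 - <<'E'
from h import *
s,m=st();print(s['joint_positions'].round(3))
b=get_image('scene');cv2.imwrite('pics/lift.png',crop(b,250,80,160,150,4))
E
```

```text
t 6.12 p [0.4823 0.2233 0.1654] F [ 1.3  0.4 -2.1] g 0.622
[[-0.013  0.033  0.999]
 [-0.013  0.999 -0.033]
 [-1.    -0.014 -0.012]]
[-0.917  0.121  0.464  1.822 -0.051  1.229 -0.471]
```

View pics/lift.png

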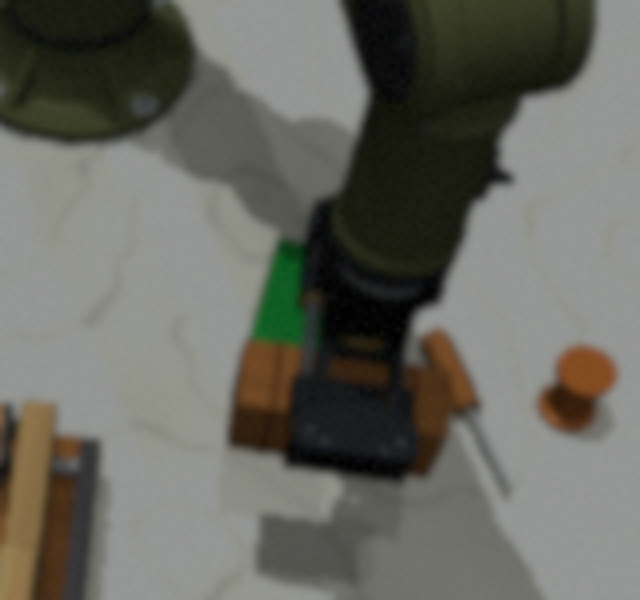

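The former is held at about crop (340,410), with its bottom far corners near (232,445) and (424,474). I'll work out its offset along y in the grip.

```bash
python3 - <<'E'
from h import *
S=lambda P:(np.array(P,float)+.5)/4-.5+[250,80]
w=px2w('scene',S([(232,445),(424,474)]),.1465);print(w.round(4),np.linalg.norm(w[0]-w[1]),w.mean(0))
d=w[1]-w[0];print('yaw',np.degrees(np.arctan2(-d[0],d[1])),'centre',w.mean(0)[:2]-.027*np.array([d[1],-d[0]])/np.hypot(d[0],d[1]))
# predict: former centre at TCP with dy offsets
for dy in(0,-.005,-.01):
    f=np.array([[.4823+.027+.0023,.2233+dy-.07-.001,.1465],[.4823+.027-.0023,.2233+dy+.07,.1465]]);print(dy,((w2px('scene',f)-[250,80])*4).round(0).tolist())
E
```

```text
[[0.501  0.1581 0.1465]
 [0.5072 0.2893 0.1465]] 0.13133638677364715 [0.50410945 0.22368875 0.1465    ]
yaw -2.7052939361571977 centre [0.47713954 0.22496312]
0 [[221.0, 456.0], [428.0, 473.0]]
-0.005 [[214.0, 455.0], [421.0, 472.0]]
-0.01 [[207.0, 454.0], [414.0, 471.0]]
```

>>> play_rows:
  targets:
    - {"claw": 1,"linear": [-0.1,-0.4,0],"rotation": [-0.027,-0.008,0.008]}
    - {"claw": 1,"linear": [-0.1,-0.8,0],"rotation": [0,0,0]}
    - {"claw": 1,"linear": [-0.05,-0.9,0],"rotation": [0,0,0]}
    - {"claw": 1,"linear": [-0.05,-0.9,0],"rotation": [0,0,0]}
    - {"claw": 1,"linear": [-0.05,-0.9,0],"rotation": [0,0,0]}
    - {"claw": 1,"linear": [-0.05,-0.9,0],"rotation": [0,0,0]}
    - {"claw": 1,"linear": [-0.05,-0.9,0],"rotation": [0,0,0]}
    - {"claw": 1,"linear": [-0.05,-0.9,0],"rotation": [0,0,0]}
    - {"claw": 1,"linear": [-0.05,-0.9,0],"rotation": [0,0,0]}
    - {"claw": 1,"linear": [-0.05,-0.9,0],"rotation": [0,0,0]}

```text
time: 7.0
position: [0.4712, 0.0074, 0.162]
tool_rot: [-0.028, 1.598, 0.01]
ft_force: [-0.1, 0.0, -3.8]
grip_width: 0.62
```

```bash
python3 -c "
from h import *
s,m=st();print(s['joint_positions'].round(3))"
```

```text
t 7.0 p [0.4712 0.0074 0.162 ] F [-0.1  0.  -3.8] g 0.62
[[-0.027 -0.024  0.999]
 [-0.011  1.     0.024]
 [-1.    -0.011 -0.028]]
[-0.718 -0.018  0.639  1.957  0.021  1.227 -0.062]
```

>>> play_rows:
  targets:
    - {"claw": 1,"linear": [-0.2,-0.9,0],"rotation": [0.01,-0.017,0.007]}
    - {"claw": 1,"linear": [-0.1,-0.9,0],"rotation": [0,0,0]}
    - {"claw": 1,"linear": [-0.05,-0.9,0],"rotation": [0,0,0]}
    - {"claw": 1,"linear": [0,-0.6,0],"rotation": [0,0,0]}
    - {"claw": 1,"linear": [0,0,0],"rotation": [0,0,0]}
    - {"claw": 1,"linear": [0,0,0],"rotation": [0,0,0]}

```text
time: 7.5
position: [0.4632, -0.0858, 0.1612]
tool_rot: [-0.001, 1.587, -0.005]
ft_force: [-0.8, 0.3, -4.2]
grip_width: 0.618
```

```bash
python3 -c "
from h import *
s,m=st();print(s['joint_positions'].round(3))"
```

```text
t 7.5 p [ 0.4632 -0.0858  0.1612] F [-0.8  0.3 -4.2] g 0.618
[[-0.016  0.003  1.   ]
 [-0.004  1.    -0.003]
 [-1.    -0.004 -0.016]]
[-0.626 -0.037  0.742  1.971  0.032  1.213  0.102]
```

>>> play_rows:
  targets:
    - {"claw": 1,"linear": [0.5,-0.1,0.3],"rotation": [-0.003,-0.01,0.002]}
    - {"claw": 1,"linear": [0.7,0,0.05],"rotation": [0,0,0]}
    - {"claw": 1,"linear": [0.7,0,0],"rotation": [0,0,0]}
    - {"claw": 1,"linear": [0.7,0,0],"rotation": [0,0,0]}
    - {"claw": 1,"linear": [0.3,0,0],"rotation": [0,0,0]}
    - {"claw": 1,"linear": [0,0,0],"rotation": [0,0,0]}

```text
time: 8.0
position: [0.4699, -0.0844, 0.0816]
tool_rot: [-0.008, 1.575, 0.005]
ft_force: [1.8, -3.2, -2.4]
grip_width: 0.617
```

```bash
python3 - <<'E'
from h import *
s,m=st();print(s['joint_positions'].round(3))
b=get_image('scene');a=get_image('top');cv2.imwrite('pics/over.png',np.hstack([crop(b,150,120,140,150,4)[:, :400],crop(a,230,140,100,150,4)]))
cv2.imwrite('pics/over.png',crop(b,150,120,140,150,4))
E
```

```text
t 8.0 p [ 0.4699 -0.0844  0.0816] F [ 1.8 -3.2 -2.4] g 0.617
[[-0.004 -0.008  1.   ]
 [-0.002  1.     0.008]
 [-1.    -0.002 -0.004]]
[-0.606  0.087  0.762  2.054 -0.067  1.03   0.197]
```

View pics/over.png

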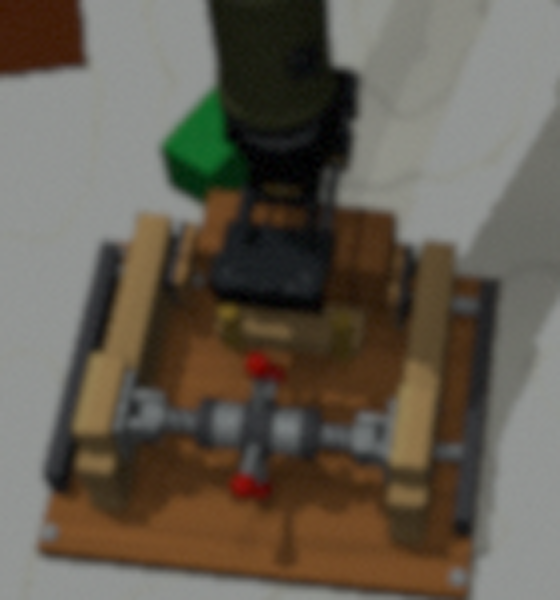

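The former looks close to the left pad, and Fy is -3 N. I'll shift 4 mm to -y before lowering.

>>> play_rows:
  targets:
    - {"claw": 1,"linear": [-0.05,-0.2,0],"rotation": [0.003,0,0]}
    - {"claw": 1,"linear": [0,0,0],"rotation": [0,0,0]}

```text
time: 8.27
position: [0.4709, -0.088, 0.0853]
tool_rot: [-0.002, 1.573, 0.004]
ft_force: [0.1, 0.1, -3.9]
grip_width: 0.621
```

```bash
python3 -c "
from h import *
s,m=st()"
```

```text
t 8.27 p [ 0.4709 -0.088   0.0853] F [ 0.1  0.1 -3.9] g 0.621
[[-0.002 -0.004  1.   ]
 [ 0.001  1.     0.004]
 [-1.     0.001 -0.002]]
```

>>> play_rows:
  targets:
    - {"claw": 1,"linear": [0.3,-0.1,0],"rotation": [0,0,0]}
    - {"claw": 1,"linear": [0.3,0,0],"rotation": [0,0,0]}
    - {"claw": 1,"linear": [0.15,0,0],"rotation": [0,0,0]}
    - {"claw": 1,"linear": [0,0,0],"rotation": [0,0,0]}

```text
time: 8.6
position: [0.4728, -0.0886, 0.0669]
tool_rot: [0.0, 1.569, 0.008]
ft_force: [-0.1, 0.5, -3.8]
grip_width: 0.622
```

```bash
python3 -c "
from h import *
s,m=st()"
```

```text
t 8.6 p [ 0.4728 -0.0886  0.0669] F [-0.1  0.5 -3.8] g 0.622
[[ 0.002 -0.005  1.   ]
 [ 0.005  1.     0.005]
 [-1.     0.005  0.002]]
```

Free of contact. Next I'll move +x until it touches the stops.

>>> play_rows:
  targets:
    - {"claw": 1,"linear": [0.12,-0.04,0.1],"rotation": [0,0,0]}
    - {"claw": 1,"linear": [0.03,0,0.1],"rotation": [0,0,0]}
    - {"claw": 1,"linear": [0.0,0,0],"rotation": [0,0,0]}

```text
time: 8.85
position: [0.4747, -0.0892, 0.0615]
tool_rot: [0.0, 1.576, 0.009]
ft_force: [0.6, 0.4, -4.4]
grip_width: 0.623
```

>>> play_rows:
  targets:
    - {"claw": 1,"linear": [0.08,0,0.1],"rotation": [0,0,0]}
    - {"claw": 1,"linear": [0.0,0,0],"rotation": [0,0,0]}

```text
time: 9.02
position: [0.4753, -0.0893, 0.0592]
tool_rot: [0.0, 1.582, 0.01]
ft_force: [0.4, 0.7, -1.6]
grip_width: 0.613
```

>>> play_rows:
  targets:
    - {"claw": 1,"linear": [0,0,0.15],"rotation": [0,-0.007,0]}
    - {"claw": 1,"linear": [0.0,0,0.1],"rotation": [0,0,0]}
    - {"claw": 1,"linear": [0.0,0,0],"rotation": [0,0,0]}

```text
time: 9.27
position: [0.4754, -0.0894, 0.0594]
tool_rot: [0.001, 1.586, 0.014]
ft_force: [0.0, 0.5, -2.6]
grip_width: 0.619
```

```bash
python3 -c "
from h import *
s,m=st()"
```

```text
t 9.27 p [ 0.4754 -0.0894  0.0594] F [ 0.   0.5 -2.6] g 0.619
[[-0.016 -0.008  1.   ]
 [ 0.009  1.     0.008]
 [-1.     0.009 -0.016]]
```

>>> play_rows:
  targets:
    - {"claw": 1,"linear": [0,0,0.3],"rotation": [0,-0.01,0]}
    - {"claw": 1,"linear": [0.0,0,0.3],"rotation": [0,0,0]}

```text
time: 9.43
position: [0.4762, -0.0898, 0.0589]
tool_rot: [0.005, 1.603, 0.018]
ft_force: [-29.1, 2.9, 28.7]
grip_width: 0.617
```

```bash
python3 -c "
from h import *
s,m=st();print(s['torque'],s['joint_positions'].round(3))"
```

```text
t 9.43 p [ 0.4762 -0.0898  0.0589] F [-29.1   2.9  28.7] g 0.617
[[-0.032 -0.008  0.999]
 [ 0.014  1.     0.008]
 [-0.999  0.015 -0.032]]
[0.14941734 5.72706566 0.10630226] [-0.564  0.179  0.764  2.032 -0.154  1.019  0.285]
```

>>> play_rows:
  targets:
    - {"claw": 1,"linear": [0,0,0],"rotation": [0,0,0]}
    - {"claw": 1,"linear": [0.0,0,0],"rotation": [0,-0.015,-0.007]}
    - {"claw": 1,"linear": [0.0,0,0],"rotation": [0,0,0]}

```text
time: 9.68
position: [0.4758, -0.0904, 0.0593]
tool_rot: [-0.002, 1.58, 0.008]
ft_force: [-0.7, -0.1, -3.0]
grip_width: 0.623
```

```bash
python3 -c "
from h import *
s,m=st();print(s['torque'],s['joint_positions'].round(3))"
```

```text
t 9.68 p [ 0.4758 -0.0904  0.0593] F [-0.7 -0.1 -3. ] g 0.623
[[-0.01  -0.006  1.   ]
 [ 0.004  1.     0.006]
 [-1.     0.004 -0.01 ]]
[-0.05173402  0.365724    0.06787483] [-0.578  0.153  0.766  2.052 -0.13   0.992  0.261]
```

>>> play_rows:
  targets:
    - {"claw": 1,"linear": [0.08,0,0.03],"rotation": [0,-0.003,0]}
    - {"claw": 1,"linear": [0.08,0,0.03],"rotation": [0,0,0]}

```text
time: 9.85
position: [0.4761, -0.0905, 0.0585]
tool_rot: [0.0, 1.581, 0.011]
ft_force: [-16.3, 2.0, 31.4]
grip_width: 0.618
```

```bash
python3 -c "
from h import *
s,m=st();print(s['torque'],s['joint_positions'].round(3))"
```

```text
t 9.85 p [ 0.4761 -0.0905  0.0585] F [-16.3   2.   31.4] g 0.618
[[-0.01  -0.007  1.   ]
 [ 0.007  1.     0.007]
 [-1.     0.007 -0.01 ]]
[0.17890779 3.35778797 0.15342246] [-0.575  0.157  0.766  2.052 -0.136  0.992  0.269]
```

>>> play_rows:
  targets:
    - {"claw": 1,"linear": [0,0,0],"rotation": [0,0,0]}
    - {"claw": 0.3,"linear": [0,0,0],"rotation": [0,0,0]}
    - {"claw": 0.2,"linear": [0,0,0],"rotation": [0,0,0]}
    - {"claw": 0.15,"linear": [0,0,0],"rotation": [0,0,0]}
    - {"claw": 0.15,"linear": [0,0,0],"rotation": [0,0,0]}
    - {"claw": 0.15,"linear": [0,0,0],"rotation": [0,0,0]}

```text
time: 10.35
position: [0.482, -0.0907, 0.0612]
tool_rot: [0.0, 1.571, 0.012]
ft_force: [-0.7, 1.0, 0.8]
grip_width: 0.832
```

```bash
python3 -c "
from h import *
s,m=st();print(s['torque'],s['joint_positions'].round(3))"
```

```text
t 10.35 p [ 0.482  -0.0907  0.0612] F [-0.7  1.   0.8] g 0.832
[[-0.    -0.007  1.   ]
 [ 0.008  1.     0.007]
 [-1.     0.008  0.   ]]
[-0.12695849  0.0470266  -0.01366648] [-0.573  0.158  0.766  2.044 -0.14   0.989  0.271]
```

>>> play_rows:
  targets:
    - {"claw": 0.15,"linear": [0,0,-0.2],"rotation": [0,0,0]}
    - {"claw": 0.1,"linear": [-0.3,0,0],"rotation": [0,0,0]}
    - {"claw": 0.1,"linear": [-0.6,0,0],"rotation": [0,0,0]}
    - {"claw": 0.1,"linear": [-0.9,0,0],"rotation": [0,0,0]}
    - {"claw": 0.1,"linear": [-0.9,0,0],"rotation": [0,0,0]}
    - {"claw": 0.1,"linear": [-0.9,0,0],"rotation": [0,0,0]}
    - {"claw": 0.1,"linear": [-0.9,0,0],"rotation": [0,0,0]}
    - {"claw": 0.1,"linear": [-0.9,0,0],"rotation": [0,0,0]}
    - {"claw": 0.1,"linear": [-0.5,0,0],"rotation": [0,0,0]}
    - {"claw": 0.1,"linear": [0,0,0],"rotation": [0,0,0]}

```text
time: 11.18
position: [0.4752, -0.0929, 0.2185]
tool_rot: [0.002, 1.569, 0.01]
ft_force: [0.1, -0.4, 1.0]
grip_width: 0.902
```

```bash
python3 - <<'E'
from h import *
s,m=st();print(s['joint_positions'].round(3))
b=get_image('scene');cv2.imwrite('pics/set.png',crop(b,165,130,120,140,4))
E
```

```text
t 11.18 p [ 0.4752 -0.0929  0.2185] F [ 0.1 -0.4  1. ] g 0.902
[[ 0.002 -0.005  1.   ]
 [ 0.008  1.     0.005]
 [-1.     0.008  0.002]]
[-0.63  -0.072  0.75   1.877  0.043  1.317  0.112]
```

View pics/set.png

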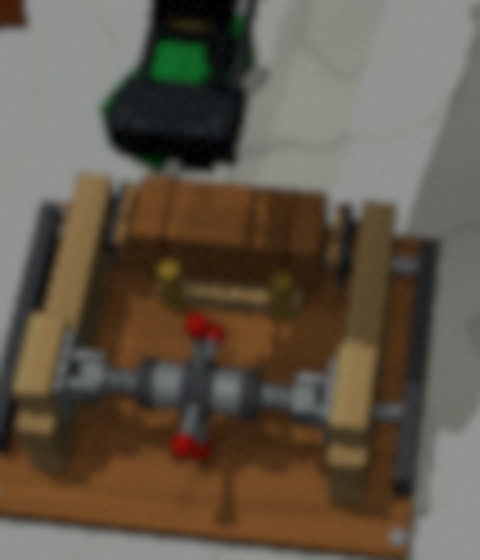

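The former sits between the pads against the stops (crop (230,220)), let go, with clearance at both ends. Next: close the fingers and go to the robot's side of the uppermost ball.

>>> play_rows:
  newtons: 20
  targets:
    - {"claw": 1,"linear": [0,0.1,0.9],"rotation": [0,0.002,-0.005]}
    - {"claw": 1,"linear": [0,0.1,0.9],"rotation": [0,0,0]}
    - {"claw": 1,"linear": [0,0.1,0.9],"rotation": [0,0,0]}
    - {"claw": 1,"linear": [0,0,0.3],"rotation": [0,0,0]}
    - {"claw": 1,"linear": [0,0,0],"rotation": [0,0,0]}
    - {"claw": 1,"linear": [0,0,0],"rotation": [0,0,0]}

```text
time: 11.73
position: [0.5481, -0.0852, 0.2122]
tool_rot: [-0.001, 1.58, 0.003]
ft_force: [-0.3, 0.1, 0.3]
grip_width: 0.528
```

```bash
python3 -c "
from h import *
s,m=st()"
```

```text
t 11.73 p [ 0.5481 -0.0852  0.2122] F [-0.3  0.1  0.3] g 0.528
[[-0.009 -0.003  1.   ]
 [ 0.001  1.     0.003]
 [-1.     0.001 -0.009]]
```

>>> play_rows:
  targets:
    - {"claw": 1,"linear": [0,0,0.1],"rotation": [0,-0.006,0]}
    - {"claw": 1,"linear": [0,0,0.1],"rotation": [0,0,0]}
    - {"claw": 1,"linear": [0,0,0.1],"rotation": [0,0,0]}
    - {"claw": 1,"linear": [0,0,0],"rotation": [0,0,0]}
    - {"claw": 1,"linear": [0.5,0,0],"rotation": [0,0,0]}
    - {"claw": 1,"linear": [0.7,0,0],"rotation": [0,0,0]}
    - {"claw": 1,"linear": [0.7,0,0],"rotation": [0,0,0]}
    - {"claw": 1,"linear": [0.7,0,0],"rotation": [0,0,0]}
    - {"claw": 1,"linear": [0.6,0,0],"rotation": [0,0,0]}
    - {"claw": 1,"linear": [0,0,0],"rotation": [0,0,0]}

```text
time: 12.57
position: [0.5513, -0.0861, 0.1264]
tool_rot: [0.005, 1.57, 0.005]
ft_force: [-0.3, -0.2, -0.7]
grip_width: 0.005
```

```bash
python3 -c "
from h import *
s,m=st();print(s['torque'])"
```

```text
t 12.57 p [ 0.5513 -0.0861  0.1264] F [-0.3 -0.2 -0.7] g 0.005
[[ 0.001  0.     1.   ]
 [ 0.006  1.    -0.   ]
 [-1.     0.006  0.001]]
[-0.05733177  0.1640078   0.0006444 ]
```

>>> play_rows:
  targets:
    - {"claw": 1,"linear": [0.05,0,0.3],"rotation": [0,0,0]}
    - {"claw": 1,"linear": [0.05,0,0.3],"rotation": [0,0,0]}
    - {"claw": 1,"linear": [0,0,0.3],"rotation": [0,0,0]}
    - {"claw": 1,"linear": [0,0,0.3],"rotation": [0,0,0]}
    - {"claw": 1,"linear": [0,0,0.3],"rotation": [0,0,0]}
    - {"claw": 1,"linear": [0,0,0.3],"rotation": [0,0,0]}

```text
time: 13.07
position: [0.5936, -0.0862, 0.127]
tool_rot: [0.009, 1.584, 0.008]
ft_force: [-6.9, 1.1, 8.8]
grip_width: 0.002
```

```bash
python3 -c "
from h import *
s,m=st();print(s['torque'])"
```

```text
t 13.07 p [ 0.5936 -0.0862  0.127 ] F [-6.9  1.1  8.8] g 0.002
[[-0.013  0.001  1.   ]
 [ 0.011  1.    -0.   ]
 [-1.     0.011 -0.013]]
[0.13469464 1.62768736 0.01982545]
```

```bash
cat >> h.py <<'E'
def reds(n='scene'):
    im=get_image(n);cv2.imwrite('pics/last_%s.png'%n,im);h=cv2.cvtColor(im,cv2.COLOR_BGR2HSV)
    m=(((h[...,0]<5)|(h[...,0]>174))&(h[...,1]>170)&(h[...,2]>70)).astype(np.uint8);k,l,s,c=cv2.connectedComponentsWithStats(m)
    return [(c[i].round(1).tolist(),int(s[i,4])) for i in range(1,k) if s[i,4]>3]
def pred(th,n='scene',hub=(.617,-.0865)):
    P=[[hub[0]+.057*np.sin(a),hub[1],.09+.057*np.cos(a)] for a in np.radians(th)+np.arange(4)*np.pi/2];return w2px(n,P).round(1).tolist()
E
python3 - <<'E'
from h import *
print(reds(),reds('top'));st()
for t in(-20,-10,0,10,20,30):print(t,pred(t))
for t in(-20,-10,0,10,20,30):print(t,pred(t,'top'))
E
```

```text
[([210.6, 244.4], 13)] []
t 13.17 p [ 0.5953 -0.0863  0.1268] F [-3.8  0.8  4.2] g 0.003
[[-0.01  0.    1.  ]
 [ 0.01  1.   -0.  ]
 [-1.    0.01 -0.01]]
-20 [[214.0, 211.7], [210.2, 241.8], [214.6, 241.6], [218.2, 213.6]]
-10 [[213.3, 214.4], [210.3, 244.2], [215.3, 238.9], [218.1, 211.2]]
0 [[212.6, 217.5], [210.6, 246.0], [215.9, 236.0], [217.9, 209.3]]
10 [[212.0, 221.0], [211.0, 247.2], [216.5, 232.8], [217.6, 207.9]]
20 [[211.4, 224.7], [211.4, 247.7], [217.0, 229.4], [217.2, 207.0]]
30 [[210.9, 228.4], [212.0, 247.7], [217.5, 226.0], [216.7, 206.7]]
-20 [[279.4, 169.0], [278.4, 150.1], [277.4, 161.7], [278.3, 180.0]]
-10 [[279.4, 166.2], [278.2, 149.8], [277.4, 164.3], [278.4, 180.5]]
0 [[279.3, 163.5], [278.0, 150.0], [277.4, 166.8], [278.6, 180.5]]
10 [[279.3, 160.7], [277.9, 150.6], [277.5, 169.4], [278.8, 180.1]]
20 [[279.2, 158.2], [277.7, 151.6], [277.5, 171.8], [278.9, 179.2]]
30 [[279.0, 155.8], [277.6, 153.1], [277.7, 174.1], [279.1, 177.9]]
```

>>> play_rows:
  targets:
    - {"claw": 1,"linear": [0.05,0,0.3],"rotation": [0,-0.006,-0.004]}
    - {"claw": 1,"linear": [0.05,0,0.3],"rotation": [0,0,0]}
    - {"claw": 1,"linear": [0.05,0,0.3],"rotation": [0,0,0]}
    - {"claw": 1,"linear": [0.05,0,0.3],"rotation": [0,0,0]}
    - {"claw": 1,"linear": [0.05,0,0.3],"rotation": [0,0,0]}

```text
time: 13.58
position: [0.6258, -0.0866, 0.1224]
tool_rot: [0.007, 1.596, 0.006]
ft_force: [-9.9, 0.6, 0.5]
grip_width: 0.006
```

```bash
python3 -c "
from h import *
s,m=st();print(s['torque']);print(reds())"
```

```text
t 13.58 p [ 0.6258 -0.0866  0.1224] F [-9.9  0.6  0.5] g 0.006
[[-0.025  0.     1.   ]
 [ 0.008  1.    -0.   ]
 [-1.     0.008 -0.025]]
[0.02066167 2.43023581 0.01995877]
[([211.8, 247.6], 5)]
```

>>> play_rows:
  targets:
    - {"claw": 1,"linear": [0.05,0,0.3],"rotation": [0,-0.015,-0.004]}
    - {"claw": 1,"linear": [0.05,0,0.3],"rotation": [0,0,0]}
    - {"claw": 1,"linear": [0.05,0,0.2],"rotation": [0,0,0]}

```text
time: 13.88
position: [0.6369, -0.0865, 0.1149]
tool_rot: [0.004, 1.599, 0.003]
ft_force: [-8.2, 0.9, 4.9]
grip_width: 0.004
```

```bash
python3 -c "
from h import *
s,m=st();print(s['torque']);print(reds())"
```

```text
t 13.88 p [ 0.6369 -0.0865  0.1149] F [-8.2  0.9  4.9] g 0.004
[[-0.029  0.001  1.   ]
 [ 0.004  1.    -0.001]
 [-1.     0.004 -0.029]]
[ 0.04789223  2.06760028 -0.03328545]
[]
```

>>> play_rows:
  targets:
    - {"claw": 1,"linear": [-0.1,0,-0.5],"rotation": [0,-0.018,0]}
    - {"claw": 1,"linear": [-0.8,0,0],"rotation": [0,0,0]}
    - {"claw": 1,"linear": [-0.8,0,0],"rotation": [0,0,0]}
    - {"claw": 1,"linear": [-0.8,0,0],"rotation": [0,0,0]}
    - {"claw": 1,"linear": [-0.5,0,-0.8],"rotation": [0,0,0]}
    - {"claw": 1,"linear": [0,0,-0.9],"rotation": [0,0,0]}
    - {"claw": 1,"linear": [0,0,-0.9],"rotation": [0,0,0]}
    - {"claw": 1,"linear": [0,0,-0.9],"rotation": [0,0,0]}
    - {"claw": 1,"linear": [0,0,-0.3],"rotation": [0,0,0]}
    - {"claw": 1,"linear": [0,0,0],"rotation": [0,0,0]}

```text
time: 14.77
position: [0.5362, -0.0872, 0.1962]
tool_rot: [-0.002, 1.562, 0.001]
ft_force: [1.0, 0.1, 0.0]
grip_width: 0.003
```

```bash
python3 - <<'E'
from h import *
s,m=st();print(reds(),reds('top'))
for t in(20,30,40,50):print(t,pred(t),pred(t,'top'))
cv2.imwrite('pics/t1.png',crop(cv2.imread('pics/last_scene.png'),165,130,120,140,4))
E
```

```text
t 14.77 p [ 0.5362 -0.0872  0.1962] F [1.  0.1 0. ] g 0.003
[[ 0.009 -0.001  1.   ]
 [-0.001  1.     0.001]
 [-1.    -0.001  0.009]]
[([214.5, 208.1], 15), ([218.5, 217.0], 4), ([210.3, 236.9], 22), ([213.9, 244.4], 16)] [([278.1, 152.3], 7)]
20 [[211.4, 224.7], [211.4, 247.7], [217.0, 229.4], [217.2, 207.0]] [[279.2, 158.2], [277.7, 151.6], [277.5, 171.8], [278.9, 179.2]]
30 [[210.9, 228.4], [212.0, 247.7], [217.5, 226.0], [216.7, 206.7]] [[279.0, 155.8], [277.6, 153.1], [277.7, 174.1], [279.1, 177.9]]
40 [[210.5, 232.1], [212.6, 247.0], [217.8, 222.6], [216.1, 207.0]] [[278.9, 153.8], [277.5, 154.9], [277.8, 176.0], [279.2, 176.1]]
50 [[210.3, 235.7], [213.3, 245.7], [218.1, 219.4], [215.5, 208.0]] [[278.7, 152.1], [277.4, 156.9], [277.9, 177.7], [279.3, 174.0]]
```

View pics/t1.png

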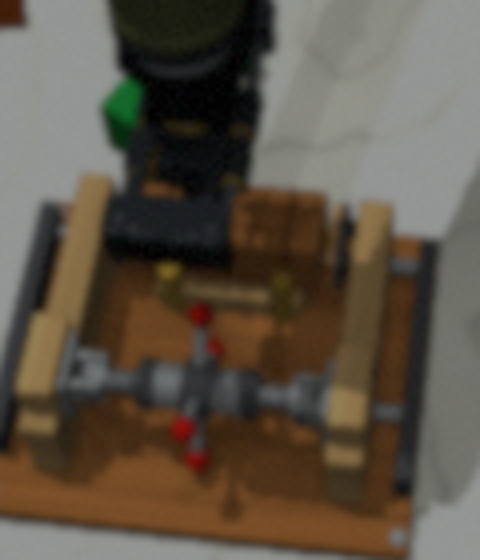

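Spoke 0 is now at about +53° (73° turned so far), and the next spoke is at about -37°. Second stroke.

>>> play_rows:
  targets:
    - {"claw": 1,"linear": [0.7,0,0.2],"rotation": [0,0.006,0]}
    - {"claw": 1,"linear": [0.8,0,0.1],"rotation": [0,0,0]}
    - {"claw": 1,"linear": [0.8,0,0],"rotation": [0,0,0]}
    - {"claw": 1,"linear": [0.6,0,0],"rotation": [0,0,0]}
    - {"claw": 1,"linear": [0,0,0.2],"rotation": [0,0,0]}
    - {"claw": 1,"linear": [0,0,0.3],"rotation": [0,0,0]}
    - {"claw": 1,"linear": [0,0,0.3],"rotation": [0,0,0]}
    - {"claw": 1,"linear": [0,0,0.3],"rotation": [0,0,0]}
    - {"claw": 1,"linear": [0,0,0.3],"rotation": [0,0,0]}

```text
time: 15.62
position: [0.5765, -0.0873, 0.1239]
tool_rot: [-0.003, 1.607, 0.002]
ft_force: [-17.2, 1.1, 19.5]
grip_width: 0.005
```

```bash
python3 -c "
from h import *
s,m=st();print(s['torque'])"
```

```text
t 15.62 p [ 0.5765 -0.0873  0.1239] F [-17.2   1.1  19.5] g 0.005
[[-0.036 -0.003  0.999]
 [-0.001  1.     0.003]
 [-0.999 -0.001 -0.036]]
[0.3048956  3.59422154 0.0199193 ]
```

>>> play_rows:
  targets:
    - {"claw": 1,"linear": [-0.1,0,0.25],"rotation": [0,-0.022,0]}
    - {"claw": 1,"linear": [-0.05,0,0.25],"rotation": [0,0,0]}
    - {"claw": 1,"linear": [0,0,0.25],"rotation": [0,0,0]}
    - {"claw": 1,"linear": [0.05,0,0.25],"rotation": [0,-0.01,0]}
    - {"claw": 1,"linear": [0.1,0,0.25],"rotation": [0,0,0]}

```text
time: 16.03
position: [0.6045, -0.0877, 0.1281]
tool_rot: [-0.001, 1.578, 0.005]
ft_force: [-6.9, 0.1, 6.0]
grip_width: 0.003
```

```bash
cat >> h.py <<'E'
def tq(n=1):
    s,m=st();x=s['position'][0]+.0255;th=np.arcsin(np.clip((x-.617)/.057,-1,1));F=s['ft_force'];zc=.057*np.cos(th);xc=.057*np.sin(th)-.009
    print('theta',round(np.degrees(th),1),'tau',round(-F[0]*zc+F[2]*xc,3))
E
python3 -c "
from h import *
tq()"
```

```text
t 16.03 p [ 0.6045 -0.0877  0.1281] F [-6.9  0.1  6. ] g 0.003
[[-0.007 -0.004  1.   ]
 [ 0.002  1.     0.004]
 [-1.     0.002 -0.007]]
theta 13.2 tau 0.408
```

>>> play_rows:
  targets:
    - {"claw": 1,"linear": [0.1,0,0.25],"rotation": [0,-0.01,0]}
    - {"claw": 1,"linear": [0.15,0,0.25],"rotation": [0,0,0]}
    - {"claw": 1,"linear": [0.15,0,0.25],"rotation": [0,-0.01,0]}
    - {"claw": 1,"linear": [0.15,0,0.25],"rotation": [0,0,0]}
    - {"claw": 1,"linear": [0.1,0,0.25],"rotation": [0,0,0]}
    - {"claw": 1,"linear": [0.0,0,0.25],"rotation": [0,0,0]}

```text
time: 16.53
position: [0.6378, -0.0874, 0.1164]
tool_rot: [-0.0, 1.574, 0.01]
ft_force: [-10.4, 0.8, 4.0]
grip_width: 0.004
```

```bash
python3 -c "
from h import *
tq()"
```

```text
t 16.53 p [ 0.6378 -0.0874  0.1164] F [-10.4   0.8   4. ] g 0.004
[[-0.004 -0.007  1.   ]
 [ 0.006  1.     0.007]
 [-1.     0.006 -0.003]]
theta 54.3 tau 0.498
```

>>> play_rows:
  targets:
    - {"claw": 1,"linear": [-0.1,0,-0.5],"rotation": [0,0,0]}
    - {"claw": 1,"linear": [-0.8,0,0],"rotation": [0,0,0]}
    - {"claw": 1,"linear": [-0.8,0,0],"rotation": [0,0,0]}
    - {"claw": 1,"linear": [-0.8,0,0],"rotation": [0,0,0]}
    - {"claw": 1,"linear": [-0.3,0,-0.8],"rotation": [0,0,0]}
    - {"claw": 1,"linear": [0,0,-0.9],"rotation": [0,0,0]}
    - {"claw": 1,"linear": [0,0,-0.9],"rotation": [0,0,0]}
    - {"claw": 1,"linear": [0,0,-0.9],"rotation": [0,0,0]}
    - {"claw": 1,"linear": [0,0,-0.3],"rotation": [0,0,0]}
    - {"claw": 1,"linear": [0,0,0],"rotation": [0,0,0]}

```text
time: 17.37
position: [0.5452, -0.0884, 0.1982]
tool_rot: [-0.012, 1.56, 0.009]
ft_force: [-0.4, -0.6, -0.4]
grip_width: 0.003
```

```bash
python3 - <<'E'
from h import *
st();print(reds())
cv2.imwrite('pics/t2.png',crop(cv2.imread('pics/last_scene.png'),165,130,120,140,5))
E
```

```text
t 17.37 p [ 0.5452 -0.0884  0.1982] F [-0.4 -0.6 -0.4] g 0.003
[[ 0.01  -0.013  1.   ]
 [-0.002  1.     0.013]
 [-1.    -0.002  0.01 ]]
[([218.5, 217.0], 4), ([210.4, 236.5], 24), ([213.7, 244.9], 14)]
```

View pics/t2.png

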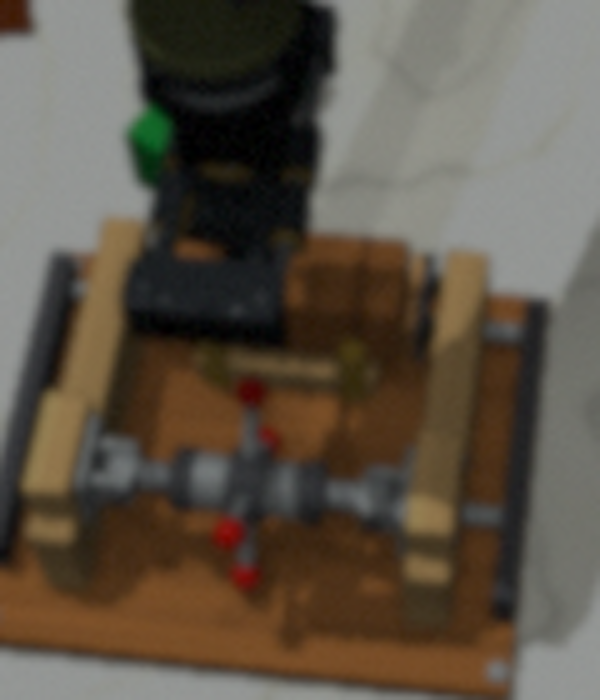

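The left pad now nearly touches (crop (410,290)), and about 163° has been turned. Third stroke, following the ball's arc.

>>> play_rows:
  targets:
    - {"claw": 1,"linear": [0.7,0.06,0],"rotation": [0.008,0.006,0]}
    - {"claw": 1,"linear": [0.8,0,0],"rotation": [0,0,0]}
    - {"claw": 1,"linear": [0.8,0,0],"rotation": [0,0,0]}
    - {"claw": 1,"linear": [0.7,0,0],"rotation": [0,0,0]}
    - {"claw": 1,"linear": [0.2,0,0.2],"rotation": [0,0,0]}
    - {"claw": 1,"linear": [-0.05,0,0.2],"rotation": [0,-0.005,0]}
    - {"claw": 1,"linear": [-0.15,0,0.25],"rotation": [0,0,0]}
    - {"claw": 1,"linear": [-0.15,0,0.25],"rotation": [0,-0.01,0]}

```text
time: 18.08
position: [0.5706, -0.0865, 0.1252]
tool_rot: [-0.006, 1.567, -0.002]
ft_force: [-9.2, 0.4, 1.7]
grip_width: 0.008
```

```bash
python3 -c "
from h import *
tq()"
```

```text
t 18.08 p [ 0.5706 -0.0865  0.1252] F [-9.2  0.4  1.7] g 0.008
[[ 0.004 -0.003  1.   ]
 [-0.005  1.     0.003]
 [-1.    -0.005  0.004]]
theta -21.5 tau 0.44
```

>>> play_rows:
  targets:
    - {"claw": 1,"linear": [-0.1,0,0.25],"rotation": [0,-0.006,0]}
    - {"claw": 1,"linear": [-0.08,0,0.25],"rotation": [0,0,0]}
    - {"claw": 1,"linear": [-0.05,0,0.25],"rotation": [0,-0.006,0]}
    - {"claw": 1,"linear": [-0.02,0,0.25],"rotation": [0,0,0]}

```text
time: 18.42
position: [0.5872, -0.0866, 0.1326]
tool_rot: [-0.003, 1.578, 0.001]
ft_force: [-8.6, 0.2, 7.0]
grip_width: 0.006
```

```bash
python3 -c "
from h import *
tq()"
```

```text
t 18.42 p [ 0.5872 -0.0866  0.1326] F [-8.6  0.2  7. ] g 0.006
[[-0.007 -0.002  1.   ]
 [-0.001  1.     0.002]
 [-1.    -0.001 -0.007]]
theta -4.3 tau 0.397
```

>>> play_rows:
  targets:
    - {"claw": 1,"linear": [0,0,0.25],"rotation": [0,-0.006,0]}
    - {"claw": 1,"linear": [0.06,0,0.25],"rotation": [0,0,0]}
    - {"claw": 1,"linear": [0.1,0,0.25],"rotation": [0,-0.006,0]}

```text
time: 18.67
position: [0.605, -0.0869, 0.1311]
tool_rot: [-0.003, 1.571, 0.002]
ft_force: [-6.2, 1.0, 3.7]
grip_width: 0.006
```

```bash
python3 -c "
from h import *
tq()"
```

```text
t 18.67 p [ 0.605  -0.0869  0.1311] F [-6.2  1.   3.7] g 0.006
[[-0.    -0.003  1.   ]
 [-0.001  1.     0.003]
 [-1.    -0.001 -0.   ]]
theta 13.8 tau 0.363
```

>>> play_rows:
  targets:
    - {"claw": 1,"linear": [0.12,0,0.25],"rotation": [0,-0.006,0]}
    - {"claw": 1,"linear": [0.14,0,0.25],"rotation": [0,0,0]}
    - {"claw": 1,"linear": [0.16,0,0.25],"rotation": [0,-0.006,0]}

```text
time: 18.92
position: [0.6246, -0.0871, 0.1236]
tool_rot: [-0.003, 1.56, 0.003]
ft_force: [-7.1, 1.3, 8.7]
grip_width: 0.004
```

```bash
python3 -c "
from h import *
tq()"
```

```text
t 18.92 p [ 0.6246 -0.0871  0.1236] F [-7.1  1.3  8.7] g 0.004
[[ 0.011 -0.004  1.   ]
 [ 0.     1.     0.004]
 [-1.     0.     0.011]]
theta 35.5 tau 0.538
```

>>> play_rows:
  targets:
    - {"claw": 1,"linear": [0.2,0,0.25],"rotation": [0,-0.006,0]}
    - {"claw": 1,"linear": [0.2,0,0.25],"rotation": [0,0,0]}
    - {"claw": 1,"linear": [0.1,0,0.2],"rotation": [0,0,0]}

```text
time: 19.17
position: [0.6402, -0.0869, 0.1127]
tool_rot: [-0.003, 1.564, 0.006]
ft_force: [-10.9, 0.0, 3.4]
grip_width: 0.006
```

```bash
python3 -c "
from h import *
tq()"
```

```text
t 19.17 p [ 0.6402 -0.0869  0.1127] F [-10.9   0.    3.4] g 0.006
[[ 0.006 -0.006  1.   ]
 [ 0.002  1.     0.006]
 [-1.     0.002  0.006]]
theta 58.7 tau 0.458
```

>>> play_rows:
  targets:
    - {"claw": 1,"linear": [-0.1,0,-0.6],"rotation": [0,0,0]}
    - {"claw": 1,"linear": [-0.8,0,0],"rotation": [0,0,0]}
    - {"claw": 1,"linear": [-0.8,0,0],"rotation": [0,0,0]}
    - {"claw": 1,"linear": [-0.8,0,0],"rotation": [0,0,0]}
    - {"claw": 1,"linear": [-0.3,0,-0.8],"rotation": [0,0,0]}
    - {"claw": 1,"linear": [0,0,-0.9],"rotation": [0,0,0]}
    - {"claw": 1,"linear": [0,0,-0.9],"rotation": [0,0,0]}
    - {"claw": 1,"linear": [0,0,-0.9],"rotation": [0,0,0]}
    - {"claw": 1,"linear": [0,0,-0.3],"rotation": [0,0,0]}
    - {"claw": 1,"linear": [0,0,0],"rotation": [0,0,0]}

```text
time: 20.0
position: [0.5444, -0.0871, 0.1909]
tool_rot: [-0.016, 1.553, 0.003]
ft_force: [0.7, -0.7, 0.1]
grip_width: 0.007
```

```bash
python3 - <<'E'
from h import *
st();print(reds())
for t in (50,55,60):print(t,pred(t))
cv2.imwrite('pics/t3.png',crop(cv2.imread('pics/last_scene.png'),180,160,100,50,8))
E
```

```text
t 20.0 p [ 0.5444 -0.0871  0.1909] F [ 0.7 -0.7  0.1] g 0.007
[[ 0.018 -0.012  1.   ]
 [-0.008  1.     0.012]
 [-1.    -0.008  0.018]]
[([213.9, 209.3], 9), ([218.0, 214.8], 6), ([211.7, 240.4], 41)]
50 [[210.3, 235.7], [213.3, 245.7], [218.1, 219.4], [215.5, 208.0]]
55 [[210.2, 237.4], [213.6, 244.8], [218.1, 217.8], [215.1, 208.7]]
60 [[210.1, 239.0], [214.0, 243.9], [218.2, 216.4], [214.8, 209.6]]
```

View pics/t3.png

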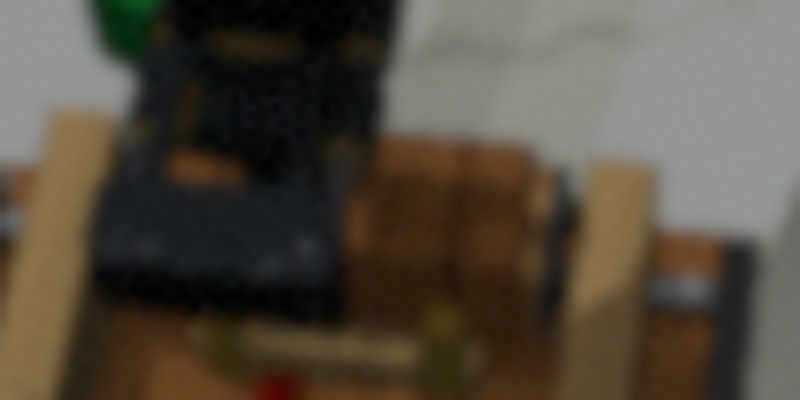

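The left pad now bears on the former, with about 260° turned. Fourth stroke: small steps, checking the torque each time.

>>> play_rows:
  targets:
    - {"claw": 1,"linear": [0.7,0,0],"rotation": [0.008,0.011,-0.005]}
    - {"claw": 1,"linear": [0.8,0,0],"rotation": [0,0,0]}
    - {"claw": 1,"linear": [0.8,0,0],"rotation": [0,0,0]}
    - {"claw": 1,"linear": [0.5,0,0],"rotation": [0,0,0]}
    - {"claw": 1,"linear": [0,0,0.2],"rotation": [0,0,0]}
    - {"claw": 1,"linear": [-0.05,0,0.25],"rotation": [0,0,0]}
    - {"claw": 1,"linear": [-0.1,0,0.25],"rotation": [0,-0.005,0]}
    - {"claw": 1,"linear": [-0.1,0,0.25],"rotation": [0,0,0]}
    - {"claw": 1,"linear": [-0.1,0,0.25],"rotation": [0,-0.005,0]}

```text
time: 20.8
position: [0.5833, -0.0873, 0.1309]
tool_rot: [-0.017, 1.564, -0.014]
ft_force: [-6.0, 0.9, -1.2]
grip_width: 0.005
```

```bash
python3 -c "
from h import *
tq()"
```

```text
t 20.8 p [ 0.5833 -0.0873  0.1309] F [-6.   0.9 -1.2] g 0.005
[[ 0.007 -0.002  1.   ]
 [-0.02   1.     0.002]
 [-1.    -0.02   0.007]]
theta -8.3 tau 0.361
```

Still free at about 282°. I'll continue in steps of about 10°.

>>> play_rows:
  targets:
    - {"claw": 1,"linear": [-0.04,0,0.25],"rotation": [0,0,0.006]}
    - {"claw": 1,"linear": [0,0,0.25],"rotation": [0,-0.005,0.006]}

```text
time: 20.97
position: [0.5933, -0.0869, 0.1334]
tool_rot: [-0.003, 1.568, 0.003]
ft_force: [-8.9, 0.9, 6.3]
grip_width: 0.003
```

```bash
python3 -c "
from h import *
tq()"
```

```text
t 20.97 p [ 0.5933 -0.0869  0.1334] F [-8.9  0.9  6.3] g 0.003
[[ 0.003 -0.004  1.   ]
 [ 0.     1.     0.004]
 [-1.     0.     0.003]]
theta 1.8 tau 0.464
```

>>> play_rows:
  targets:
    - {"claw": 1,"linear": [0.02,0,0.25],"rotation": [0,0,0]}
    - {"claw": 1,"linear": [0.05,0,0.25],"rotation": [0,-0.005,0]}

```text
time: 21.13
position: [0.6039, -0.0873, 0.1339]
tool_rot: [-0.001, 1.569, 0.005]
ft_force: [-9.1, 0.7, 6.6]
grip_width: 0.007
```

```bash
python3 -c "
from h import *
tq()"
```

```text
t 21.13 p [ 0.6039 -0.0873  0.1339] F [-9.1  0.7  6.6] g 0.007
[[ 0.002 -0.003  1.   ]
 [ 0.003  1.     0.003]
 [-1.     0.003  0.002]]
theta 12.5 tau 0.531
```

>>> play_rows:
  targets:
    - {"claw": 1,"linear": [0.04,0,0.15],"rotation": [0,0,0]}
    - {"claw": 1,"linear": [0.05,0,0.15],"rotation": [0,-0.003,0]}

```text
time: 21.3
position: [0.6098, -0.0872, 0.1337]
tool_rot: [0.001, 1.573, 0.006]
ft_force: [-9.0, 1.4, 7.1]
grip_width: 0.003
```

```bash
python3 -c "
from h import *
tq();print(reds())"
```

```text
t 21.3 p [ 0.6098 -0.0872  0.1337] F [-9.   1.4  7.1] g 0.003
[[-0.003 -0.004  1.   ]
 [ 0.004  1.     0.004]
 [-1.     0.004 -0.003]]
theta 18.7 tau 0.55
[([211.4, 246.6], 15)]
```

>>> play_rows:
  targets:
    - {"claw": 1,"linear": [0.08,0,0.15],"rotation": [0,0,0]}
    - {"claw": 1,"linear": [0.08,0,0.15],"rotation": [0,-0.003,0]}

```text
time: 21.52
position: [0.6157, -0.0875, 0.1319]
tool_rot: [0.001, 1.577, 0.008]
ft_force: [-8.5, -0.4, 6.8]
grip_width: 0.005
```

```bash
python3 -c "
from h import *
tq()"
```

```text
t 21.52 p [ 0.6157 -0.0875  0.1319] F [-8.5 -0.4  6.8] g 0.005
[[-0.006 -0.004  1.   ]
 [ 0.006  1.     0.004]
 [-1.     0.006 -0.006]]
theta 25.1 tau 0.544
```

>>> play_rows:
  targets:
    - {"claw": 1,"linear": [0.12,0,0.15],"rotation": [0,-0.003,0]}
    - {"claw": 1,"linear": [0.12,0,0.15],"rotation": [0,-0.003,0]}

```text
time: 21.68
position: [0.6216, -0.0876, 0.1286]
tool_rot: [0.002, 1.576, 0.009]
ft_force: [-10.1, 1.5, 10.1]
grip_width: 0.005
```

```bash
python3 -c "
from h import *
tq()"
```

```text
t 21.68 p [ 0.6216 -0.0876  0.1286] F [-10.1   1.5  10.1] g 0.005
[[-0.005 -0.005  1.   ]
 [ 0.007  1.     0.005]
 [-1.     0.007 -0.005]]
theta 31.8 tau 0.699
```

>>> play_rows:
  targets:
    - {"claw": 1,"linear": [0.12,0,0.15],"rotation": [0,-0.003,0]}
    - {"claw": 1,"linear": [0.12,0,0.15],"rotation": [0,-0.003,0]}

```text
time: 21.85
position: [0.6273, -0.0876, 0.1262]
tool_rot: [0.003, 1.575, 0.012]
ft_force: [-10.9, 2.1, 10.4]
grip_width: 0.004
```

```bash
python3 -c "
from h import *
tq()"
```

```text
t 21.85 p [ 0.6273 -0.0876  0.1262] F [-10.9   2.1  10.4] g 0.004
[[-0.004 -0.006  1.   ]
 [ 0.009  1.     0.006]
 [-1.     0.009 -0.004]]
theta 38.9 tau 0.766
```

On the free strokes, Fx times lever gave 0.32–0.38 N m for θ>10°, which matches the free drag. Now it gives about 0.48, at roughly 329° turned and with onset near 276°. I'll make one more small push to confirm.

>>> play_rows:
  targets:
    - {"claw": 1,"linear": [0.06,0,0.1],"rotation": [0,0,0]}

```text
time: 21.93
position: [0.6282, -0.0876, 0.126]
tool_rot: [0.004, 1.581, 0.013]
ft_force: [-12.1, 1.2, 8.7]
grip_width: 0.006
```

>>> play_rows:
  targets:
    - {"claw": 1,"linear": [0.06,0,0.1],"rotation": [0,0,0]}

```text
time: 22.02
position: [0.6287, -0.0876, 0.1258]
tool_rot: [0.005, 1.587, 0.014]
ft_force: [-12.1, 1.1, 8.9]
grip_width: 0.003
```

Fx × lever is now about 0.52 N m at θ≈41°, close to the 0.54 target. I'll back off and lift clear.

>>> play_rows:
  targets:
    - {"claw": 1,"linear": [-0.1,0,-0.5],"rotation": [0,-0.01,0]}
    - {"claw": 1,"linear": [-0.7,0,-0.1],"rotation": [0,0,0]}
    - {"claw": 1,"linear": [-0.8,0,0],"rotation": [0,0,0]}
    - {"claw": 1,"linear": [-0.9,0,0],"rotation": [0,0,0]}
    - {"claw": 1,"linear": [-0.9,0,0],"rotation": [0,0,0]}
    - {"claw": 1,"linear": [-0.9,0.3,0],"rotation": [0,0,0]}
    - {"claw": 1,"linear": [-0.7,0.9,0],"rotation": [0,0,0]}
    - {"claw": 1,"linear": [-0.3,0.9,0],"rotation": [0,0,0]}
    - {"claw": 1,"linear": [0,0.9,0],"rotation": [0,0,0]}
    - {"claw": 1,"linear": [0,0.9,0],"rotation": [0,0,0]}

```text
time: 22.85
position: [0.6273, 0.0043, 0.2794]
tool_rot: [0.005, 1.55, 0.002]
ft_force: [-0.3, -0.4, 0.1]
grip_width: 0.007
```

>>> play_rows:
  targets:
    - {"claw": 1,"linear": [0,0.9,0],"rotation": [0,0,0]}
    - {"claw": 1,"linear": [0,0.9,0],"rotation": [0,0,0]}
    - {"claw": 1,"linear": [0,0.9,0],"rotation": [0,0,0]}
    - {"claw": 1,"linear": [0,0.9,0],"rotation": [0,0,0]}
    - {"claw": 1,"linear": [0,0.6,0],"rotation": [0,0,0]}
    - {"claw": 1,"linear": [0,0,0],"rotation": [0,0,0]}

```text
time: 23.35
position: [0.6361, 0.1247, 0.2903]
tool_rot: [-0.001, 1.532, 0.015]
ft_force: [-0.3, 0.9, 0.4]
grip_width: 0.003
```

```bash
python3 - <<'E'
from h import *
st();print(reds())
for t in (35,40,45,50):print(t,pred(t))
a=get_image('top');b=cv2.imread('pics/last_scene.png')
A=crop(b,170,155,100,75,7);B=crop(a,230,140,100,75,7);cv2.imwrite('pics/end.png',np.vstack([A[:300],B[:300]][:2]))
cv2.imwrite('pics/end.png',np.hstack([cv2.resize(A,(400,300)),cv2.resize(B,(400,300))]))
E
```

```text
t 23.35 p [0.6361 0.1247 0.2903] F [-0.3  0.9  0.4] g 0.003
[[ 0.039 -0.01   0.999]
 [ 0.009  1.     0.01 ]
 [-0.999  0.009  0.039]]
[([216.0, 206.3], 18), ([211.1, 229.7], 24), ([212.2, 246.8], 12)]
35 [[210.7, 230.3], [212.3, 247.4], [217.7, 224.3], [216.4, 206.8]]
40 [[210.5, 232.1], [212.6, 247.0], [217.8, 222.6], [216.1, 207.0]]
45 [[210.4, 233.9], [212.9, 246.4], [218.0, 221.0], [215.8, 207.4]]
50 [[210.3, 235.7], [213.3, 245.7], [218.1, 219.4], [215.5, 208.0]]
```

View pics/end.png

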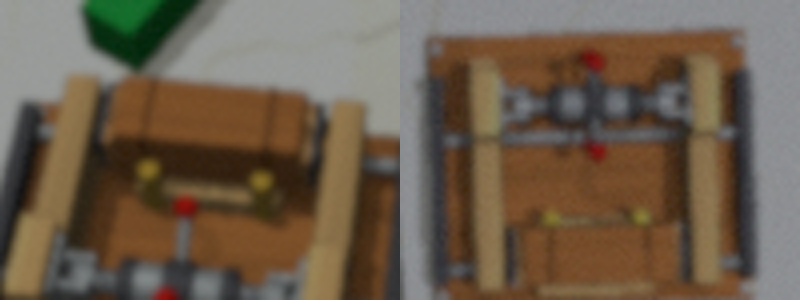

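The final picture shows both pads touching the former's ends, with the former square at the stops and bed visible on both sides of it. The arm is clear, so I'm handing in.

```bash
python3 -c "
from bench import *
print(close_job())"
```

```text
the job is handed in; nothing more can be done
None
```

I set the former on the bed against both brass stops, let go, and wound the turnbuckle about 0.9 turn in four strokes. The arm then backed clear and I handed the job in at about 23.5 s. No verdict came back.

**Seating:** I pressed the former down onto the bed and +x into the stops, and the force readings confirmed contact with both. The last picture shows it square at the stops, both pads touching its ends, and no gap on either side.

**Clamping torque:** about 0.52 N m at the end, from 12.1 N at the ball, against a target of 0.54. The same method gave 0.32–0.38 N m on the free strokes past about 10°, in line with the stated 0.35.

**Checks that disagreed:**
- **Vertical force:** counting it as well gave higher torques, up to 0.77 N m near the end. That version also read up to 0.19 N m too high on free strokes, so I did not rely on it.
- **Final spoke angle:** the camera put it at about 35° and the finger position at about 41°. That leaves the torque anywhere from about 0.48 to 0.6 N m, inside the 0.46–0.66 window.

I could not measure the pad force directly.

**Grasp:** the first grip was shallow because the arm drifted while descending. I released and gripped again, and that dragged the former about 10 mm on the bench. I saw no sign of any other bench item moving, but made no separate check of them.

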